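Hold the rotor arm level over the balancing stand

ROBOT

A 6-joint arm with a two-finger parallel gripper is mounted at the origin on the work surface. World frame = base frame: x ahead of the robot, y to its left, z up, the work surface at z = 0. Lengths are in m, angles in rad, forces in N, time in s.
With the tool pointing down it reaches from about 0.3 to 0.875 m from the base axis. Payload 4.2 kg.
Tool frame: the origin (TCP) lies midway between the tips of the shut fingers; the grasp point (between the pads) lies 19 mm behind it (tcp_to_grasp is the z of the grasp point in the tool frame, in m); z points along the fingers, y is the line along which they close (so a half turn about z gives the same grasp; the last joint's range is limited). The gripper opens to 85 mm and grips with 20 to 120 N. Pads are 22 mm wide; open, the fingers measure 114 mm over their backs; the gripper's body (76 mm by 85 mm) begins 54 mm behind the grasp point. The pads swing forward as they close: fully open they stand 13 mm farther back than shut.
Start: joints at [1.18, 0.32, 1.565, -0, 1.257, -0.02], TCP at [0.208, 0.536, 0.231] pointing down, gripper open.
Joint ranges: [-3.11, 3.11], [-0.84, 2.01], [0.21, 2.61], [-1.34, 4.49], [0.05, 2.63], [-2.56, 2.56]. Speed limits (rad/s): [2.57, 2.57, 3.14, 3.14, 3.14, 3.14].

INTERFACE

Orientations are given as a unit quaternion [x, y, z, w].
In Python, from cell import get_state, snapshot, sign_off, tcp_to_grasp gives the robot as it stands. The module is installed in compiled form; this text tells all that it offers.
- The arm moves only by the tool apply_moves, never from a script. Its arguments are lists of equal length, an entry for each row: "fingers": the closure, from 0 (fully open) to 1 (shut); "travel": the shift along the tool's x, y, z in mm, a list of three; "twist": the turn about the tool's z in degrees. A call has 1 to 8 rows; each row is the pose to reach, as a shift and turn from the pose commanded when the call began, along the tool's axes at that moment; what a row does not reach only later rows make up. A row lasts 1/12 s, in which the tool goes at most 41.7 mm and 7.16 degrees, less where a joint would pass 70% of its speed; a pose out of reach is approached as far as the arm can. A call with a gripper value outside its range is refused whole. The fingers move at their own pace and stop on an object; "force" is the grip in N (left out, the last holds). Time passes only in rows, so rows that repeat a pose let the fingers close. It gives the time, the measured TCP pose, the force, the opening and the grip force at its end, in the units of the state.
- get_state(): the state, without advancing time (a new reading comes with each control period).
- snapshot(name): name is "side" or "top"; returns a dict with "frame" (420x560x3 uint8, red, green, blue), "K" (3x3 intrinsics, pixels), "dist" ([k1, k2, p1, p2, k3] as OpenCV has them; the pictures are not rectified), "world_to_cam" (4x4, takes a point from world to camera coordinates). Camera axes: x right, y down, z forward; pixel columns grow to the right and rows downward; lengths in m; the calibration is good to about 2 mm. A picture is of the moment at which its call begins. There is no depth.
- sign_off(): hands the job in; it is judged then, once.
The state is a dict: "time_s": time; "joint_pos": joint angles; "joint_vel": joint speeds; "tau": joint torques, N m; "position": TCP position; "orientation": TCP orientation; "contact_force": force on the tool from outside, world axes, zero at the start; "moment": the same for the moment, N m; "grip_width": finger opening in m; "grasp_force": force on a finger pad.
Only numpy, scipy, OpenCV 4.12 (cv2) and the standard library are available. Lean on these libraries where they do the work, as an engineer would, in place of code of your own. Each camera call takes 0.05 s, during which the arm holds its last target. There are 200 camera calls.

TASK

First pull the clear guard fully up by its orange handle, so that it screens the sample rack, and leave it up. Then lift the rotor arm out of its cradle by its balance point and, keeping it level all the way, bring it over the balancing stand: bore centred over the brass spindle, fork over the red pin, the hub's underside about 4 cm above the spindle's top. Finish while still holding it there, level and still, without it ever touching the stand and without disturbing the other things on the bench.

Things in the scene. Friction and masses are not known exactly. Their poses are not given: they have to be found in the camera images.
- sash (a joint): Height of the clear sliding sash of the guard, in m: 0 fully down, 0.12 fully up against its stop. It slides straight up and down between the two uprights, weighs 0.3 kg, and friction of about 6 N lets it stay wherever it is left, so it takes about 9 N to raise. It starts low, between 0 and 0.03.
- sash_handle (a point): Centre of the sash's orange handle: a bar 14 mm thick (along the guard's x), 90 mm long (along the guard's y) and 30 mm high, standing on the sash's top edge at its middle. The panel below it is only 6 to 10 mm thick, so it can be pinched from above. Height 141 mm above the bench with the sash fully down.
- guard: Fixed guard: white base 80 x 380 x 12 mm and two aluminium uprights 28 x 24 mm, 220 mm tall, 172 mm to either side of the middle, with the clear sash (318 mm wide, panel 110 mm high) between them. Origin under the middle of the base; x points through the sash to the sample rack behind it, y along the sash.
- rotor_arm: Loose cast-aluminium rotor arm, 0.5 to 0.75 kg, lying level in the cradle: heavy round hub 58 mm across, 40 mm high with a vertical 24 mm bore, then a bar 16 mm wide, 24 mm high (8 to 32 mm above the hub's underside), then a light fork 46 mm wide (gap 26 mm) ending 208 mm from the bore axis. Origin on the bore axis at the hub's underside; x along the bar to the fork, z up.
- rotor_balance (a point): Balance point (centre of mass) of the rotor arm, in the middle of the bar's section: 61 mm from the bore's axis towards the fork, 20 mm above the hub's underside. The bar is bare for some 50 mm from here towards the fork and 30 mm towards the hub.
- rotor_fork (a point): Middle of the gap between the fork's prongs: 190 mm from the bore's axis along the bar, 20 mm above the hub's underside.
- nest: Fixed blue cradle plate 270 x 85 x 12 mm with two grey blocks on which the rotor arm starts: hub block (50 x 60 mm, top 35 mm above the bench) and fork block (44 x 60 mm, top 43 mm). Origin under its middle, x from hub block to fork block. Between the blocks, 140 mm, the bar is free underneath.
- stand: Fixed balancing stand: grey plate 270 x 100 x 15 mm with an upright spindle and an upright pin, 190 mm apart. Origin under its middle, x from spindle to pin.
- spindle_tip (a point): Top of the stand's brass spindle (18 mm thick, rising from a dark collar 48 mm wide): 90 mm above the bench, 95 mm from the stand's middle.
- pin_tip (a point): Top of the stand's red locating pin (14 mm thick): 80 mm above the bench, 95 mm from the stand's middle on the other side.
- sample_rack: Bystander: white rack 70 x 220 mm with blue- and green-capped tubes, 190 mm tall, behind the guard (its front about 90 mm behind the sash). Origin under its middle.
- bucket_a: Bystander: steel six-tube bucket with two blue caps, 75 x 50 mm, 118 mm tall, on the left. Origin under its middle.
- bucket_b: Bystander: steel six-tube bucket with two green caps, 75 x 50 mm, 118 mm tall, on the right. Origin under its middle.
- reagent: Bystander: amber bottle, 64 mm across, 140 mm tall. Origin under its middle.
- beaker: Bystander: glass beaker, 76 mm across, 95 mm tall. Origin under its middle.
- spanner: Bystander: spanner 160 mm long lying flat near the middle. Origin under its middle.
- timer: Bystander: white timer 50 x 70 x 25 mm lying left of the guard. Origin under its middle.
Mind the look-alikes: they are no part of the job. Of the things shaped like the rotor_arm, the aluminium one is meant.

How it is judged:
On the way, in this order (a step that is already met when the one before it is completed fails the run):
1. the guard's sash is fully up (value of joint sash above 0.11 m and distance of rotor_arm from where it was at the start of the episode below 0.02 m), for 0.2 s.
2. the rotor arm is lifted clear of the cradle by its balance point, level (contact force between rotor_arm and the fingers above 2 N and x of the grasp point in the frame of rotor_arm between 0.041 and 0.081 m and height (world z) of rotor_arm above 0.08 m and angle between rotor_arm's own z axis and vertical below 0.12 rad), for 0.2 s.
At the end, for the whole second after the job is handed in: Rotor arm gripped within 20 mm of its balance point, off the stand and guard, still, level within 0.07 rad; bore within 12 mm of the spindle tip and fork middle within 18 mm of the pin tip seen from above; hub underside 20 to 60 mm above the spindle tip; sash above 0.110 (contact force between rotor_arm and the fingers above 2 N and x of the grasp point in the frame of rotor_arm between 0.041 and 0.081 m and value of joint sash above 0.11 m and horizontal distance between rotor_arm and spindle_tip below 0.012 m and horizontal distance between rotor_fork and pin_tip below 0.018 m and z of rotor_arm in the frame of spindle_tip between 0.02 and 0.06 m and angle between rotor_arm's own z axis and vertical below 0.07 rad and linear speed of rotor_arm below 0.02 m/s and angular speed of rotor_arm below 0.1 rad/s and contact force between rotor_arm and stand below 0.1 N and contact force between rotor_arm and guard below 0.1 N); the arm keeps its last pose, push and grip.
It fails at once if the rotor arm tips more than 0.25 rad (14 degrees) (angle between rotor_arm's own z axis and vertical above 0.25 rad).
It fails at once if the rotor arm touches the stand (contact force between rotor_arm and stand above 0.5 N).
It fails at once if a bystander is moved by more than 20 mm (distance of any of sample_rack, bucket_a, bucket_b, reagent, beaker, spanner, timer from where it was at the start of the episode above 0.02 m).
It also fails if it takes over 58 s, if anything falls off the work surface, if the arm or the gripper's body presses on something with over 40 N, if the wrist force passes 120 N, or if a joint passes its speed limit or range.

## Working session

There is one attempt and no reset: what is moved stays moved. The work goes in short steps, Python scripts to look and compute and a tool call to move; the robot and the scene stay as the last step left them, time stands still between calls to the robot, and variables do not carry over. Pictures are saved under pics/ and viewed, at most 10 in all, crops included, and the job is handed in when it is done.

Besides the shell and the picture viewer there is one more tool, called after "Call:" by a JSON object that holds its "method" and its "body", one argument or row to a line. apply_moves: Moves the arm, as the interface text tells. Its arguments: {"type":"object","properties":{"fingers":{"type":"array","items":{"type":"number"}},"travel":{"type":"array","items":{"type":"array","items":{"type":"number"}}},"twist":{"type":"array","items":{"type":"number"}},"force":{"type":"number"}},"required":["fingers","travel","twist"]}

```bash
mkdir -p pics; cat > h.py <<'E'
import numpy as np, cv2, pickle
from cell import get_state, snapshot, sign_off, tcp_to_grasp
def snap(n,f):
    s=snapshot(n); pickle.dump(s,open(f'pics/{f}.pkl','wb')); cv2.imwrite(f'pics/{f}.png',cv2.resize(s['frame'][:,:,::-1],(800,600),interpolation=cv2.INTER_CUBIC)); return s
def load(f): return pickle.load(open(f'pics/{f}.pkl','rb'))
def crop(f,o,u0,v0,w,h):
    s=load(f); cv2.imwrite(f'pics/{o}.png',cv2.resize(s['frame'][v0:v0+h,u0:u0+w,::-1],(800,800*h//w),interpolation=cv2.INTER_CUBIC))
def ray(s,u,v):
    K=np.array(s['K'],float);T=np.array(s['world_to_cam'])
    p=cv2.undistortPoints(np.array([[[u,v]]],float),K,np.array(s['dist'],float))[0,0]
    R=T[:3,:3]; return -R.T@T[:3,3], R.T@np.array([p[0],p[1],1.])
def onz(s,u,v,z):
    c,d=ray(s,u,v); return c+d*(z-c[2])/d[2]
def proj(s,P):
    T=np.array(s['world_to_cam']); r=cv2.Rodrigues(T[:3,:3])[0]
    return cv2.projectPoints(np.atleast_2d(np.array(P,float)),r,T[:3,3],np.array(s['K'],float),np.array(s['dist'],float))[0][:,0]
E
python3 - <<'E'
from h import *
for n in('top','side'):
    s=snap(n,n+'0'); print(n,ray(s,280,210))
st=get_state(); print(st['position'],st['orientation'],st['contact_force'],tcp_to_grasp)
E
```

```text
top (array([ 0.14957888, -0.01058198,  1.4003294 ]), array([ 0.23326625,  0.00973532, -0.97236958]))
side (array([0.19008796, 1.34217243, 1.26307203]), array([ 0.13185024, -0.75732976, -0.63963743]))
[0.20819336 0.53552474 0.23054709] [ 1.84320076e-01  9.82865938e-01 -7.94599494e-04 -1.61221431e-04] [-0.41235442 -0.0389333   0.06824495] -0.0187
```

View pics/top0.png

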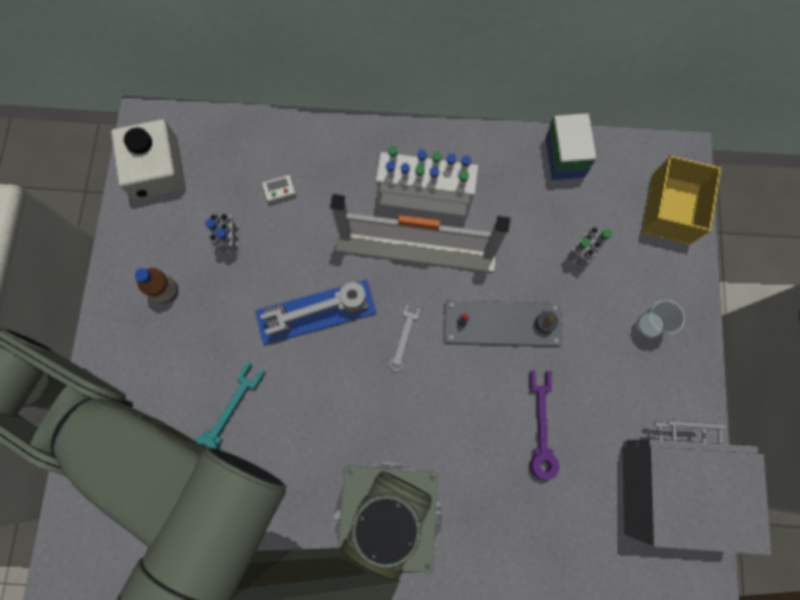

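View pics/side0.png

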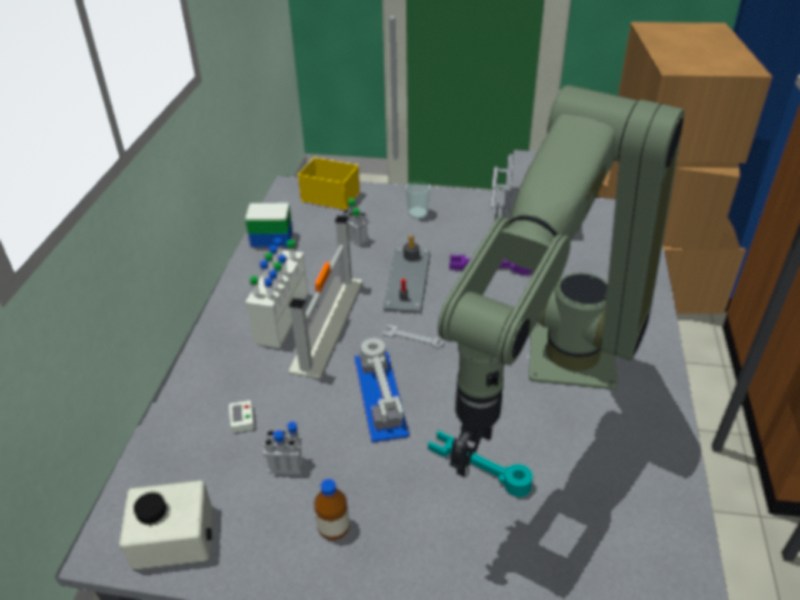

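The top view shows the handle at about (419,222), the aluminium rotor hub at (352,296), its fork near (275,320), the spindle at (546,321) and the pin at (464,320). Enlarging both views.

```bash
python3 - <<'E'
from h import *
crop('top0','c1',172,125,230,130)
crop('side0','c2',195,135,120,180//2*2-0)
s=load('side0'); cv2.imwrite('pics/c2.png',cv2.resize(s['frame'][140:310,195:315,::-1],None,fx=3.5,fy=3.5,interpolation=cv2.INTER_CUBIC))
E
```

```text
(no output)
```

View pics/c1.png

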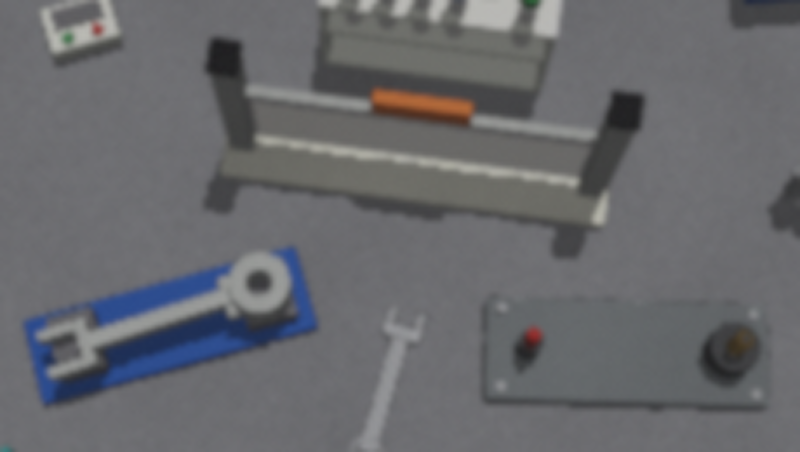

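View pics/c2.png

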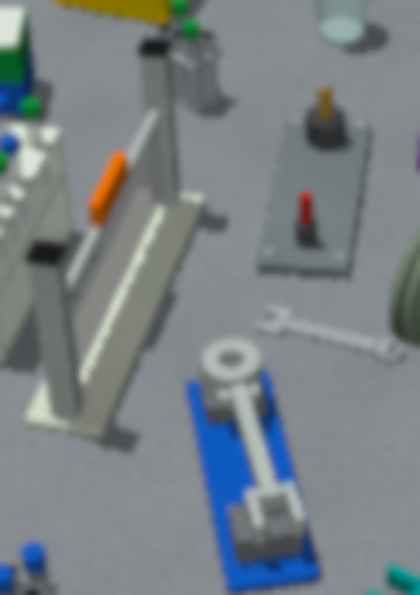

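Top crop: bore (260,281), fork gap (66,348), spindle tip (741,340), pin tip (533,335), orange handle about (422,105). Side crop: bore (232,357), spindle tip (325,92), pin tip (306,194), and handle about (108,187). Next, fits from these.

```bash
cat > fit.py <<'E'
from h import *
from scipy.optimize import minimize
def box(p,L):
    x,y,z,a=p; c,s_=np.cos(a),np.sin(a)
    return np.array([[x+c*i-s_*j,y+s_*i+c*j,z+k] for i in(-L[0]/2,L[0]/2) for j in(-L[1]/2,L[1]/2) for k in(-L[2]/2,L[2]/2)])
def orange(s):
    f=cv2.resize(s['frame'],None,fx=4,fy=4,interpolation=cv2.INTER_CUBIC).astype(int)
    m=((f[:,:,0]-f[:,:,2]>70)&(f[:,:,0]>130)&(f[:,:,1]<f[:,:,0]*0.65)).astype(np.uint8)
    return m
def fit_handle(st,ss,p0=(.5,0,.15,0)):
    V=[]
    for s,w in((st,(255,140,70,40)),(ss,(215,175,30,40))):
        m=orange(s); k=np.zeros_like(m); u,v,a,b=[4*q for q in w]; k[v:v+b,u:u+a]=m[v:v+b,u:u+a]; V.append((s,k)); print('orange px',k.sum(),np.argwhere(k).mean(0)[::-1]/4)
    def cost(p):
        t=0
        for s,k in V:
            g=np.zeros_like(k); q=proj(s,box(p,(.014,.09,.03)))
            hull=cv2.convexHull(((q+.5)*4*16-8).astype(np.int32)); cv2.fillPoly(g,[hull],1,shift=4)
            t+=(g!=k).sum()/k.sum()
        return t
    best=min((minimize(cost,np.array(p0)+[dx,dy,dz,0],method='Nelder-Mead',options=dict(initial_simplex=np.array(p0)+[dx,dy,dz,0]+np.vstack([np.zeros(4),np.diag([.02,.02,.02,.1])]),maxiter=400)) for dx in(-.02,.02) for dy in(0,) for dz in(0,.015)),key=lambda r:r.fun)
    return best.x,best.fun
def tri(a,b):
    (c1,d1),(c2,d2)=a,b; A=np.array([d1,-d2]).T; t=np.linalg.lstsq(A,c2-c1,rcond=None)[0]
    P,Q=c1+t[0]*d1,c2+t[1]*d2; return (P+Q)/2,np.linalg.norm(P-Q)
E
python3 - <<'E'
from fit import *
T,S=load('top0'),load('side0')
t=lambda u,v:(172+u/3.478-.5,125+v/3.478-.5); d=lambda u,v:(195+u/3.5-.5,140+v/3.5-.5)
np.set_printoptions(precision=4,suppress=True)
for n,a,b,z in(('bore',(260,281),(232,357),.075),('spin',(741,340),(325,92),.09),('pin',(533,335),(306,194),.08)):
    print(n,onz(T,*t(*a),z),onz(S,*d(*b),z),tri(ray(T,*t(*a)),ray(S,*d(*b))))
print('fork',onz(T,*t(66,348),.067), onz(S,*d(275,506),.067))
for n,L,z in(('stand',[(487,298),(762,302),(766,406),(485,400)],.015),('nest',[(25,322),(295,248),(316,326),(45,403)],.012)):
    P=np.array([onz(T,*t(*q),z)[:2] for q in L]); e=P[1]-P[0]+P[2]-P[3]; print(n,P.mean(0),np.degrees(np.arctan2(e[1],e[0])),np.linalg.norm(e)/2)
for n,q in(('spannerhead',(403,325)),): print(n,onz(T,*t(*q),.01))
for n,q in(('upL',(225,58)),('upR',(627,110))): print(n,onz(T,*t(*q),.225))
print(onz(S,*d(155,47),.225),onz(S,*d(46,252),.225))
p0=onz(T,*t(423,99),.165); print(p0)
p=fit_handle(T,S,(p0[0],p0[1],.155,-.1)); print('handle',p)
E
```

```text
bore [0.4758 0.1112 0.075 ] [0.4727 0.1087 0.075 ] (array([0.4737, 0.111 , 0.0775]), np.float64(0.002976454622891974))
spin [ 0.4462 -0.3269  0.09  ] [ 0.4467 -0.3226  0.09  ] (array([ 0.4473, -0.3278,  0.0863]), np.float64(0.0004970074767079662))
pin [ 0.4406 -0.1406  0.08  ] [ 0.4408 -0.1464  0.08  ] (array([ 0.4396, -0.1402,  0.085 ]), np.float64(0.00026945032797140624))
fork [0.4032 0.2831 0.067 ] [0.4006 0.2846 0.067 ]
stand [ 0.4451 -0.2349] -87.26244610309018 0.2642145228200383
nest [0.4433 0.198 ] -70.11172112082971 0.26583969285940484
spannerhead [ 0.4576 -0.0229  0.01  ]
upL [0.6305 0.1431 0.225 ]
upR [ 0.6067 -0.1973  0.225 ]
[ 0.6053 -0.1878  0.225 ] [0.6296 0.1528 0.225 ]
[ 0.6283 -0.0267  0.165 ]
orange px 1764 [293.3464 154.4484]
orange px 1366 [225.4193 193.0242]
handle (array([ 0.6233, -0.0281,  0.1572, -0.0053]), np.float64(1.836778684143252))
```

```bash
sed -i "s/m=((f.*/m=((f[:,:,0]-f[:,:,2]>45)\&(f[:,:,0]-f[:,:,1]>22)).astype(np.uint8)/" fit.py
python3 - <<'E'
from fit import *
np.set_printoptions(precision=4,suppress=True)
T,S=load('top0'),load('side0')
print(proj(T,onz(T,290,155,.15)))
p,c=fit_handle(T,S,(.625,-.027,.15,-.07)); print('handle',p,c)
E
```

```text
[[290. 155.]]
orange px 2827 [293.3039 155.002 ]
orange px 2227 [225.7169 193.5084]
handle [ 0.6212 -0.0281  0.163  -0.061 ] 0.4568063523699956
```

```bash
cat >> h.py <<'E'
from scipy.spatial.transform import Rotation as Ro
def go(x,y,z,ang):
    "tcp target, ang = world angle of tool y (deg, mod 180)"
    st=get_state(); R=Ro.from_quat(st['orientation']).as_matrix(); a=np.degrees(np.arctan2(R[1,1],R[0,1]))
    tw=(a-ang+90)%180-90
    print('t',round(st['time_s'],2),'tcp',np.round(st['position'],4),'yang',round(a,2),'tilt',np.round(R[:2,2],4),'F',np.round(st['contact_force'],1),'w',round(st['grip_width'],4),'gf',round(st['grasp_force'],1),'j',np.round(st['joint_pos'],2))
    print('travel mm',np.round(1000*R.T@(np.array([x,y,z])-st['position']),1),'twist',round(tw,1))
E
python3 -c "
from h import *
go(.621,-.028,.27,-3.7)"
```

```text
t 0.1 tcp [0.2082 0.5355 0.2305] yang 68.76 tilt [-0.0006 -0.0015] F [-0.4 -0.   0.1] w 0.0854 gf 0.0 j [ 1.18  0.32  1.57 -0.    1.26 -0.02]
travel mm [-588.9 -375.7  -38.9] twist 72.5
```

Call:
{"method": "apply_moves", "body": {
  "fingers": [0,0,0,0,0,0,0,0],
  "travel": [
    [-10,-5,-20],
    [-40,-25,-45],
    [-80,-50,-60],
    [-115,-75,-75],
    [-150,-97,-80],
    [-185,-119,-80],
    [-220,-141,-80],
    [-255,-163,-80]
  ],
  "twist": [0,3,7,12,17,22,27,32]
}}

```text
time_s: 0.77
position: [0.3802, 0.2997, 0.3114]
orientation: [0.45, 0.893, 0.0, 0.0]
contact_force: [0.9, 0.6, 0.0]
grip_width: 0.0853
grasp_force: 0.0
```

```bash
python3 -c "
from h import *
go(.621,-.028,.29,-3.7)"
```

```text
t 0.77 tcp [0.3802 0.2997 0.3114] yang 36.53 tilt [0.0003 0.0002] F [0.9 0.6 0. ] w 0.0853 gf 0.0 j [ 0.64  0.13  1.61 -0.    1.4   0.01]
travel mm [-406.7   -1.6   21.4] twist 40.2
```

Call:
{"method": "apply_moves", "body": {
  "fingers": [0,0,0,0,0,0,0,0],
  "travel": [
    [-38,0,0],
    [-76,0,0],
    [-114,0,0],
    [-152,0,0],
    [-190,0,0],
    [-228,0,0],
    [-266,0,0],
    [-304,0,0]
  ],
  "twist": [5,10,15,20,25,30,35,40]
}}

```text
time_s: 1.43
position: [0.5621, 0.0562, 0.3108]
orientation: [0.728, 0.685, -0.0, -0.0]
contact_force: [-0.0, -0.0, 0.7]
grip_width: 0.0857
grasp_force: 0.0
```

```bash
python3 -c "
from h import *
go(.621,-.028,.25,-3.7)"
```

```text
t 1.43 tcp [0.5621 0.0562 0.3108] yang -3.51 tilt [-0.0008  0.0002] F [-0.  -0.   0.7] w 0.0857 gf 0.0 j [0.08 0.27 1.44 0.   1.43 0.14]
travel mm [-80.4  64.   60.8] twist 0.2
```

Call:
{"method": "apply_moves", "body": {
  "fingers": [0,0,0,0,0,0,0,0],
  "travel": [
    [-30,24,0],
    [-60,48,10],
    [-80,63,30],
    [-80,63,60],
    [-80,63,90],
    [-80,63,120],
    [-80,63,145],
    [-80,63,163]
  ],
  "twist": [0,0,0,0,0,0,0,0]
}}

```text
time_s: 2.1
position: [0.6182, -0.0255, 0.1449]
orientation: [0.727, 0.687, -0.002, -0.002]
contact_force: [-1.0, 0.1, -0.2]
grip_width: 0.0855
grasp_force: 0.0
```

```bash
python3 - <<'E'
from h import *
go(.621,-.028,.147,-3.7)
s=snap('side','s1'); snap('top','t1')
a=cv2.resize(s['frame'][150:260,190:270,::-1],None,fx=5,fy=5,interpolation=cv2.INTER_CUBIC)
b=cv2.resize(load('t1')['frame'][125:205,220:290+70,::-1],None,fx=2.8,fy=2.8)
c=np.zeros((550,800,3),np.uint8); c[:550,:400]=a; c[:b.shape[0],400:400+b.shape[1]]=b[:,:400]; cv2.imwrite('pics/c3.png',c)
E
```

```text
t 2.1 tcp [ 0.6182 -0.0255  0.1449] yang -3.26 tilt [-0.0049  0.0004] F [-1.   0.1 -0.2] w 0.0855 gf 0.0 j [-0.06  0.45  1.58  0.    1.11 -0.  ]
travel mm [-2.3  2.9 -2.1] twist 0.4
```

View pics/c3.png

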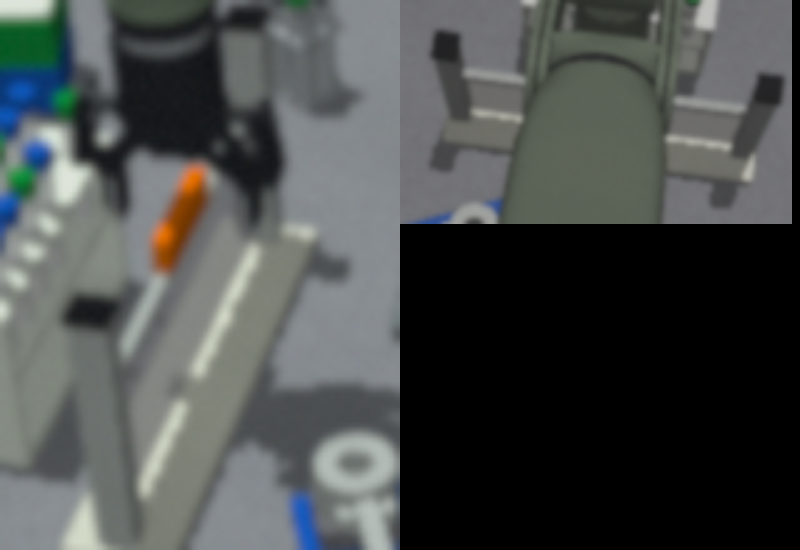

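The orange handle (180,215) sits between the open fingers at (105,165) and (265,195). Now to close on it.

Call:
{"method": "apply_moves", "body": {
  "fingers": [0.3,0.6,0.8,1,1,1,1,1],
  "travel": [
    [0,2,0],
    [0,2,0],
    [0,2,0],
    [0,2,0],
    [0,2,0],
    [0,2,0],
    [0,2,0],
    [0,2,0]
  ],
  "twist": [0,0,0,0,0,0,0,0],
  "force": 50
}}

```text
time_s: 2.87
position: [0.6218, -0.0255, 0.1489]
orientation: [0.727, 0.686, 0.0, -0.0]
contact_force: [-2.0, 0.7, 2.7]
grip_width: 0.0132
grasp_force: 52.5
```

Call:
{"method": "apply_moves", "body": {
  "fingers": [1,1],
  "travel": [
    [0,0,0],
    [0,0,-2]
  ],
  "twist": [0,0]
}}

```text
time_s: 3.03
position: [0.6217, -0.0255, 0.1491]
orientation: [0.727, 0.687, -0.0, -0.0]
contact_force: [1.7, -0.4, -9.5]
grip_width: 0.0133
grasp_force: 50.9
```

Call:
{"method": "apply_moves", "body": {
  "fingers": [1,1,1,1,1,1,1,1],
  "travel": [
    [0,0,-8],
    [0,0,-20],
    [0,0,-32],
    [0,0,-44],
    [0,0,-56],
    [0,0,-68],
    [0,0,-80],
    [0,0,-85]
  ],
  "twist": [0,0,0,0,0,0,0,0]
}}

```text
time_s: 3.7
position: [0.6217, -0.0255, 0.2353]
orientation: [0.727, 0.687, -0.0, -0.0]
contact_force: [0.6, 0.4, -8.5]
grip_width: 0.0132
grasp_force: 50.9
```

Call:
{"method": "apply_moves", "body": {
  "fingers": [1,1,1,1],
  "travel": [
    [0,0,-2],
    [0,0,-4],
    [0,0,-6],
    [0,0,-8]
  ],
  "twist": [0,0,0,0]
}}

```text
time_s: 4.03
position: [0.6217, -0.0255, 0.2425]
orientation: [0.727, 0.687, -0.0, -0.0]
contact_force: [2.1, 0.6, -9.6]
grip_width: 0.0131
grasp_force: 51.0
```

Call:
{"method": "apply_moves", "body": {
  "fingers": [1,1,1,1,1,1],
  "travel": [
    [0,0,-1],
    [0,0,-2],
    [0,0,-3],
    [0,0,-4],
    [0,0,-5],
    [0,0,-6]
  ],
  "twist": [0,0,0,0,0,0]
}}

```text
time_s: 4.53
position: [0.6217, -0.0255, 0.2493]
orientation: [0.727, 0.687, -0.0, -0.0]
contact_force: [1.3, 1.0, -8.5]
grip_width: 0.0131
grasp_force: 51.0
```

Call:
{"method": "apply_moves", "body": {
  "fingers": [1,1,1,1,1,1],
  "travel": [
    [0,0,-1],
    [0,0,-2],
    [0,0,-3],
    [0,0,-4],
    [0,0,-5],
    [0,0,-5]
  ],
  "twist": [0,0,0,0,0,0]
}}

```text
time_s: 5.03
position: [0.6216, -0.0255, 0.252]
orientation: [0.727, 0.687, -0.001, -0.001]
contact_force: [4.2, -0.1, -23.2]
grip_width: 0.013
grasp_force: 49.1
```

Call:
{"method": "apply_moves", "body": {
  "fingers": [1,0.7,0.4,0,0,0,0,0],
  "travel": [
    [0,0,3],
    [0,0,3],
    [0,0,3],
    [0,0,3],
    [0,0,3],
    [0,0,3],
    [0,0,3],
    [0,0,3]
  ],
  "twist": [0,0,0,0,0,0,0,0]
}}

```text
time_s: 5.7
position: [0.6219, -0.0256, 0.2517]
orientation: [0.727, 0.687, 0.0, 0.0]
contact_force: [-0.2, -0.0, 1.1]
grip_width: 0.0854
grasp_force: 0.0
```

Call:
{"method": "apply_moves", "body": {
  "fingers": [0,0,0,0,0,0],
  "travel": [
    [0,0,-12],
    [0,0,-35],
    [0,0,-60],
    [0,-30,-70],
    [0,-60,-70],
    [0,-90,-70]
  ],
  "twist": [0,0,0,0,0,0]
}}

```text
time_s: 6.2
position: [0.5315, -0.0205, 0.3219]
orientation: [0.727, 0.687, 0.001, 0.001]
contact_force: [0.1, -0.0, -0.5]
grip_width: 0.0855
grasp_force: 0.0
```

```bash
python3 - <<'E'
from h import *
go(.45,.168,.25,19)
snap('side','s2'); snap('top','t2')
t,s=load('t2')['frame'],load('s2')['frame']
c=np.zeros((600,800,3),np.uint8)
a=cv2.resize(t[190:245,175:270,::-1],None,fx=4.5,fy=4.5,interpolation=cv2.INTER_CUBIC)
b=cv2.resize(s[140:240,195:265,::-1],None,fx=4.5,fy=4.5,interpolation=cv2.INTER_CUBIC)
d=cv2.resize(s[230:312,240:295,::-1],None,fx=4,fy=4,interpolation=cv2.INTER_CUBIC)
c[:a.shape[0],:a.shape[1]]=a; c[:b.shape[0],450:450+b.shape[1]]=b; c[260:260+d.shape[0],:d.shape[1]]=d
cv2.imwrite('pics/c4.png',c)
E
```

```text
t 6.2 tcp [ 0.5315 -0.0205  0.3219] yang -3.24 tilt [ 0.0015 -0.0001] F [ 0.1 -0.  -0.5] w 0.0855 gf 0.0 j [-0.06  0.21  1.5   0.    1.44 -0.  ]
travel mm [183.6 -92.1  71.7] twist -22.2
```

View pics/c4.png

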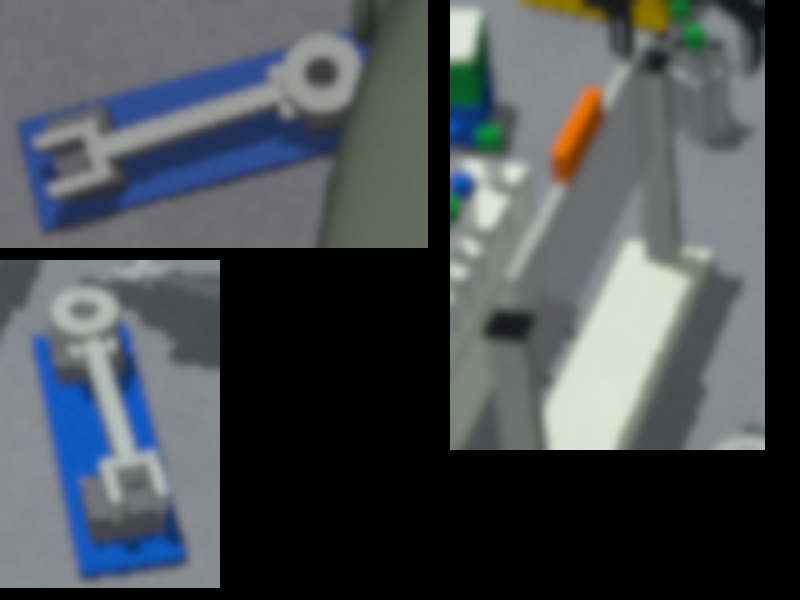

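The sash stays up (handle at (577,135)), and the rotor is undisturbed: in the top crop its bore is at (321,72), bar points at (270,97) and (110,145), fork prong ends at (38,139) and (50,190).

```bash
python3 - <<'E'
from h import *
T,S=load('t2'),load('s2'); np.set_printoptions(precision=4,suppress=True)
t=lambda u,v,z:onz(T,175+u/4.5-.5,190+v/4.5-.5,z)[:2]
d=lambda u,v,z:onz(S,240+u/4-.5,230+(v-260)/4-.5,z)[:2]
A=lambda p,q:np.degrees(np.arctan2(*(q-p)[::-1]))
b=t(321,72,.075); p,q=t(270,97,.067),t(110,145,.067); e=(t(38,139,.067)+t(50,190,.067))/2
print('top',b,p,q,e,'bar ang',A(p,q),'bore-fork',A(b,e),np.linalg.norm(e-b))
b2=d(84,310,.075); p2,q2=d(95,345,.067),d(124,455,.067); e2=(d(115,503,.067)+d(160,492,.067))/2
print('side',b2,p2,q2,e2,A(p2,q2),A(b2,e2),np.linalg.norm(e2-b2))
E
```

```text
top [0.475  0.1125] [0.4563 0.1479] [0.4142 0.2574] [0.3972 0.3022] bar ang 111.06630783655415 bore-fork 112.31766055672911 0.20501226926477562
side [0.4732 0.1113] [0.4581 0.1434] [0.4128 0.2617] [0.3948 0.3037] 110.95600368855015 112.17532142015645 0.2078356758673565
```

```bash
python3 -c "
from h import *
go(.4514,.1687,.15,21.7)"
```

```text
t 6.3 tcp [ 0.5281 -0.0202  0.3222] yang -3.24 tilt [-0.0014  0.0001] F [0.5 0.2 0.1] w 0.0855 gf 0.0 j [-0.06  0.2   1.5   0.    1.44 -0.  ]
travel mm [184.3 -87.  172.3] twist -24.9
```

Call:
{"method": "apply_moves", "body": {
  "fingers": [0,0,0,0,0,0,0,0],
  "travel": [
    [31,-15,10],
    [62,-30,30],
    [93,-44,55],
    [124,-58,80],
    [155,-73,105],
    [184,-87,130],
    [184,-87,155],
    [184,-87,172]
  ],
  "twist": [-4,-8,-12,-16,-20,-25,-25,-25]
}}

```text
time_s: 6.97
position: [0.4544, 0.1698, 0.1471]
orientation: [0.559, 0.829, -0.001, -0.001]
contact_force: [0.7, -0.3, 0.7]
grip_width: 0.0856
grasp_force: 0.0
```

```bash
python3 - <<'E'
from h import *
go(.4514,.1687,.036,21.7)
E
```

```text
t 6.97 tcp [0.4544 0.1698 0.1471] yang 21.98 tilt [-0.0022 -0.0006] F [ 0.7 -0.3  0.7] w 0.0856 gf 0.0 j [ 0.33  0.25  1.89  0.    1.   -0.05]
travel mm [ 1.000e-01 -2.900e+00  1.111e+02] twist 0.3
```

Call:
{"method": "apply_moves", "body": {
  "fingers": [0,0,0,0,0,0,0,0],
  "travel": [
    [0,0,10],
    [0,0,30],
    [0,0,50],
    [0,0,70],
    [0,0,88],
    [0,0,102],
    [0,0,111],
    [0,0,111]
  ],
  "twist": [0,0,0,0,0,0,0,0]
}}

```text
time_s: 7.63
position: [0.4554, 0.1678, 0.0369]
orientation: [0.561, 0.828, -0.001, -0.001]
contact_force: [0.3, -0.6, -0.1]
grip_width: 0.0854
grasp_force: 0.0
```

```bash
python3 - <<'E'
from h import *
go(.4514,.1687,.036,21.7)
snap('side','s3'); s=load('s3')['frame']
cv2.imwrite('pics/c5.png',cv2.resize(s[215:315,225:315,::-1],None,fx=6,fy=6,interpolation=cv2.INTER_CUBIC))
E
```

```text
t 7.63 tcp [0.4554 0.1678 0.0369] yang 21.72 tilt [-0.0024 -0.0008] F [ 0.3 -0.6 -0.1] w 0.0854 gf 0.0 j [ 0.33  0.4   2.02  0.    0.72 -0.05]
travel mm [ 2.3 -3.4  0.9] twist 0.0
```

View pics/c5.png

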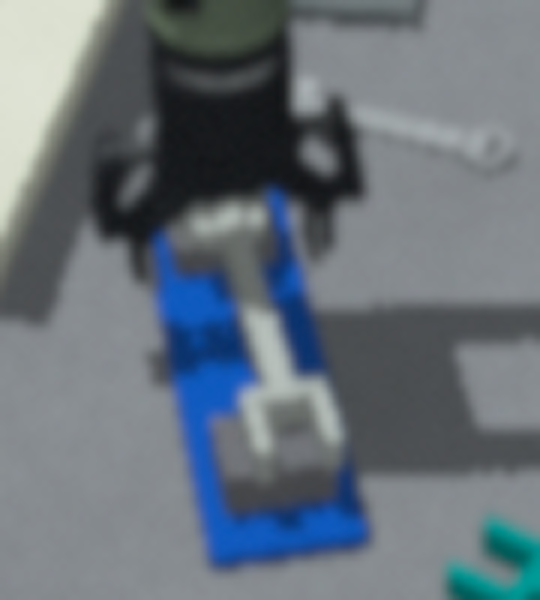

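The bar (255,285) passes between the fingers at (145,260) and (320,235). Nudging −3 mm in y and closing.

Call:
{"method": "apply_moves", "body": {
  "fingers": [0,0.3,0.5,0.7,1,1,1,1],
  "travel": [
    [2,-3,0],
    [2,-3,0],
    [2,-3,0],
    [2,-3,0],
    [2,-3,0],
    [2,-3,0],
    [2,-3,0],
    [2,-3,0]
  ],
  "twist": [0,0,0,0,0,0,0,0],
  "force": 80
}}

```text
time_s: 8.35
position: [0.4519, 0.1689, 0.0387]
orientation: [0.561, 0.828, -0.0, -0.0]
contact_force: [-1.4, -0.7, 6.0]
grip_width: 0.015
grasp_force: 79.4
```

Call:
{"method": "apply_moves", "body": {
  "fingers": [1,1,1,1],
  "travel": [
    [0,0,0],
    [0,0,0],
    [0,0,-2],
    [0,0,-4]
  ],
  "twist": [0,0,0,0]
}}

```text
time_s: 8.68
position: [0.451, 0.1686, 0.0414]
orientation: [0.561, 0.828, -0.001, -0.001]
contact_force: [-1.6, -0.1, -7.3]
grip_width: 0.0148
grasp_force: 78.0
```

```bash
python3 - <<'E'
from h import *
go(.4514,.1687,.036,21.7); print(get_state()['moment'])
E
```

```text
t 8.68 tcp [0.451  0.1686 0.0414] yang 21.75 tilt [-0.0024 -0.0007] F [-1.6 -0.1 -7.3] w 0.0148 gf 78.0 j [ 0.33  0.39  2.03  0.    0.73 -0.05]
travel mm [-0.   0.4  5.4] twist 0.1
[-0.03974403  0.01122353  0.007171  ]
```

Call:
{"method": "apply_moves", "body": {
  "fingers": [1,1,1,1,1,1,1,1],
  "travel": [
    [0,0,-5],
    [0,0,-15],
    [0,0,-28],
    [0,0,-42],
    [0,0,-56],
    [0,0,-70],
    [0,0,-80],
    [0,0,-85]
  ],
  "twist": [0,0,0,0,0,0,0,0]
}}

```text
time_s: 9.35
position: [0.4523, 0.169, 0.1283]
orientation: [0.561, 0.828, 0.001, 0.0]
contact_force: [-0.8, 1.2, -5.8]
grip_width: 0.0151
grasp_force: 78.1
```

Call:
{"method": "apply_moves", "body": {
  "fingers": [1,1,1,1,1,1],
  "travel": [
    [0,0,-5],
    [0,0,-15],
    [0,0,-25],
    [0,0,-33],
    [0,0,-35],
    [0,0,-35]
  ],
  "twist": [0,0,0,0,0,0]
}}

```text
time_s: 9.85
position: [0.4521, 0.169, 0.1625]
orientation: [0.561, 0.828, 0.0, 0.0]
contact_force: [0.6, -0.6, -6.3]
grip_width: 0.0148
grasp_force: 78.2
```

```bash
python3 - <<'E'
from h import *
np.set_printoptions(precision=4,suppress=True)
go(.444,-.264,.16,2.5); print(get_state()['moment'])
S=snap('side','s4'); snap('top','t4'); s=S['frame']
# predicted rotor points if level & rigid
P=np.array([.474,.112]);D=np.array([np.cos(np.radians(111.7)),np.sin(np.radians(111.7))])
dz=get_state()['position'][2]-.0387
for r in(0,208): print(r,proj(S,[*(P+D*r/1000),(.075 if r==0 else .067)+dz]))
cv2.imwrite('pics/c6.png',cv2.resize(s[190:300,225:315,::-1],None,fx=5,fy=5,interpolation=cv2.INTER_CUBIC))
E
```

```text
t 9.85 tcp [0.4521 0.169  0.1625] yang 21.76 tilt [0.0005 0.0002] F [ 0.6 -0.6 -6.3] w 0.0148 gf 78.2 j [ 0.33  0.23  1.87  0.    1.03 -0.05]
travel mm [-399.1 -168.     2.4] twist 19.3
[-0.0159 -0.0346 -0.0201]
0 [[258.7093 214.2813]]
208 [[272.0661 261.07  ]]
```

View pics/c6.png

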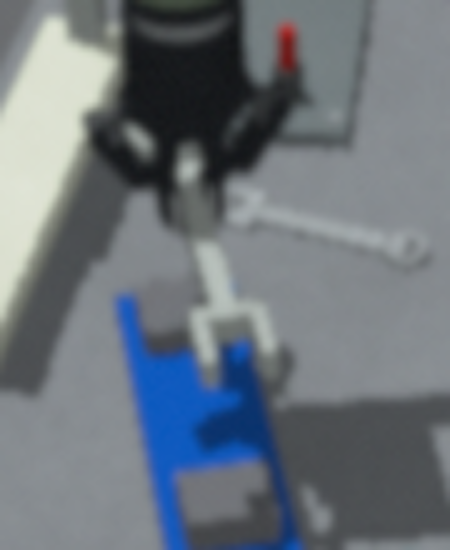

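The lifted rotor is level: its fork ends are at about (212,365) and (270,348), mean (241,357), against a level prediction of (238,357).

```bash
python3 -c "
from h import *
go(.4454,-.2685,.165,2.3)"
```

```text
t 9.95 tcp [0.4515 0.1687 0.1617] yang 21.75 tilt [-0.0013 -0.0004] F [-0.5 -0.3 -7.7] w 0.0145 gf 78.2 j [ 0.33  0.23  1.88  0.    1.03 -0.05]
travel mm [-403.8 -167.7   -3.2] twist 19.5
```

Call:
{"method": "apply_moves", "body": {
  "fingers": [1,1,1,1,1,1,1,1],
  "travel": [
    [-5,-2,0],
    [-15,-6,0],
    [-30,-12,0],
    [-50,-21,0],
    [-72,-30,0],
    [-95,-39,0],
    [-118,-49,0],
    [-140,-58,0]
  ],
  "twist": [0,0,0,0,0,0,0,0]
}}

```text
time_s: 10.62
position: [0.4491, 0.0153, 0.1619]
orientation: [0.561, 0.828, -0.001, -0.0]
contact_force: [0.7, 1.1, -8.1]
grip_width: 0.0146
grasp_force: 78.2
```

Call:
{"method": "apply_moves", "body": {
  "fingers": [1,1,1,1,1,1,1,1],
  "travel": [
    [-22,-9,0],
    [-44,-18,0],
    [-66,-27,0],
    [-88,-36,0],
    [-110,-45,0],
    [-130,-54,0],
    [-145,-60,0],
    [-150,-62,0]
  ],
  "twist": [0,0,0,0,0,0,0,0]
}}

```text
time_s: 11.28
position: [0.4474, -0.1478, 0.162]
orientation: [0.562, 0.827, -0.001, 0.0]
contact_force: [-0.2, -0.1, -7.8]
grip_width: 0.0148
grasp_force: 78.3
```

```bash
python3 -c "
from h import *
go(.4454,-.2685,.165,2.3)"
```

```text
t 11.28 tcp [ 0.4474 -0.1478  0.162 ] yang 21.61 tilt [-0.0005 -0.0013] F [-0.2 -0.1 -7.8] w 0.0148 gf 78.3 j [-0.34  0.22  1.9  -0.    1.03 -0.72]
travel mm [-111.5  -46.3   -2.9] twist 19.3
```

Call:
{"method": "apply_moves", "body": {
  "fingers": [1,1,1,1,1,1,1,1],
  "travel": [
    [-8,-3,0],
    [-24,-10,0],
    [-44,-18,0],
    [-64,-26,0],
    [-84,-34,0],
    [-100,-42,0],
    [-108,-45,0],
    [-111,-46,0]
  ],
  "twist": [2,4,7,10,13,16,18,19.3]
}}

```text
time_s: 11.95
position: [0.4463, -0.266, 0.162]
orientation: [0.693, 0.721, 0.0, -0.0]
contact_force: [0.9, 0.3, -7.2]
grip_width: 0.0148
grasp_force: 78.4
```

Call:
{"method": "apply_moves", "body": {
  "fingers": [1,1,1],
  "travel": [
    [0,0,0],
    [0,0,0],
    [0,0,0]
  ],
  "twist": [0,0,0]
}}

```text
time_s: 12.2
position: [0.4463, -0.2639, 0.1621]
orientation: [0.691, 0.723, 0.0, -0.001]
contact_force: [0.2, 1.1, -7.7]
grip_width: 0.0149
grasp_force: 78.4
```

```bash
python3 - <<'E'
from h import *
np.set_printoptions(precision=4,suppress=True)
go(.4454,-.2685,.1365,2.3)
s=snap('side','s5')['frame']; t=snap('top','t5')['frame']
a=cv2.resize(t[195:255,300:400,::-1],None,fx=6,fy=6,interpolation=cv2.INTER_CUBIC)
b=cv2.resize(s[150:225,255:320,::-1],None,fx=3.2,fy=3.2,interpolation=cv2.INTER_CUBIC)
c=np.zeros((600,800,3),np.uint8); c[:360,:600]=a; c[360:,:208]=b; cv2.imwrite('pics/c7.png',c)
E
```

```text
t 12.2 tcp [ 0.4463 -0.2639  0.1621] yang 2.52 tilt [-0.0005  0.001 ] F [ 0.2  1.1 -7.7] w 0.0149 gf 78.4 j [-0.56  0.29  1.8   0.    1.06 -0.6 ]
travel mm [-4.6 -1.1 25.6] twist 0.2
```

View pics/c7.png

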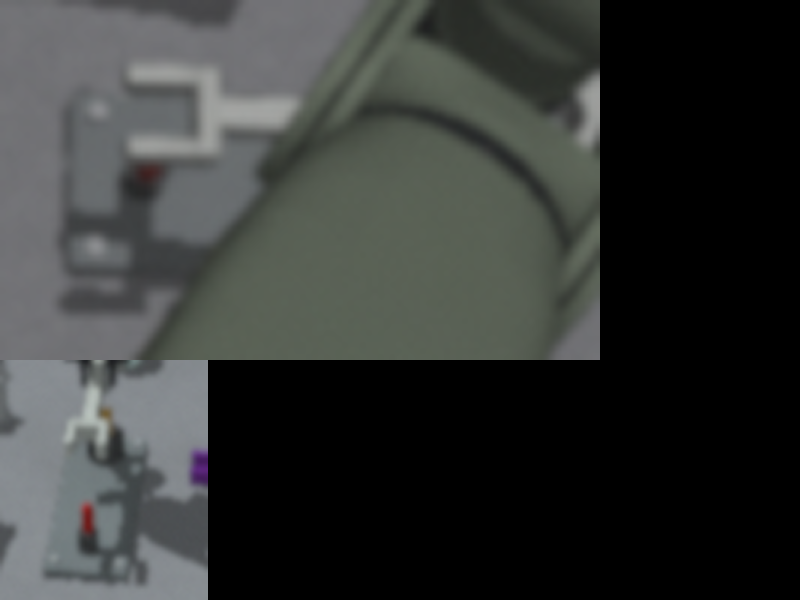

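The fork is level and visible in the top view: prong ends (128,73) and (128,148), bar (295,112), red pin partly hidden at (150,172). The side view confirms the fork still lies well above the stand.

```bash
python3 - <<'E'
from h import *
np.set_printoptions(precision=4,suppress=True)
T,S=load('t5'),load('s5'); z=.035+.032+.1621-.0387
t=lambda u,v:onz(T,300+u/6-.5,195+v/6-.5,z)[:2]
e=(t(127,73)+t(128,148))/2; b=t(292,113); n=t(218,112)
print('top end',e,b,n,np.degrees(np.arctan2(*(e-b)[::-1])))
d=lambda u,v:onz(S,255+u/3.2-.5,150+(v-360)/3.2-.5,z)[:2]
print('side end',d(68,442),d(105,447),(d(68,442)+d(105,447))/2)
p=np.array(get_state()['position'][:2]); a=np.radians(92.5+0); D=np.array([np.cos(a),np.sin(a)])
print('predicted end',p+D*(.208-.061))
print('pin tip recheck side',onz(S,255+87/3.2-.5,150+(505-360)/3.2-.5,.08))
E
```

```text
top end [ 0.439  -0.1172] [ 0.443  -0.1968] [ 0.4411 -0.161 ] 92.84992078171703
side end [ 0.457  -0.1172] [ 0.4149 -0.1135] [ 0.436  -0.1154]
predicted end [ 0.4401 -0.1172]
pin tip recheck side [ 0.4418 -0.147   0.08  ]
```

Call:
{"method": "apply_moves", "body": {
  "fingers": [1,1,1,1,1,1,1,1],
  "travel": [
    [-1,0,0],
    [-2,0,4],
    [-3,-1,9],
    [-4,-1,14],
    [-4,-1,19],
    [-4,-1,23],
    [-4,-1,25],
    [-4,-1,25]
  ],
  "twist": [0,0,0,0,0,0,0,0]
}}

```text
time_s: 12.97
position: [0.4453, -0.2688, 0.1365]
orientation: [0.692, 0.722, -0.0, -0.001]
contact_force: [-0.7, -0.4, -7.2]
grip_width: 0.0146
grasp_force: 78.4
```

Call:
{"method": "apply_moves", "body": {
  "fingers": [1,1,1,1,1,1],
  "travel": [
    [0,0,0],
    [0,0,0],
    [0,0,0],
    [0,0,0],
    [0,0,0],
    [0,0,0]
  ],
  "twist": [0,0,0,0,0,0]
}}

```text
time_s: 13.47
position: [0.4457, -0.2691, 0.1374]
orientation: [0.692, 0.722, 0.0, 0.0]
contact_force: [0.3, 0.6, -7.3]
grip_width: 0.0147
grasp_force: 78.4
```

```bash
python3 - <<'E'
from h import *
go(.4454,-.2675,.1365,2.3)
s=snap('side','s6')['frame']; t=snap('top','t6')['frame']
a=cv2.resize(t[185:260,295:395,::-1],None,fx=4,fy=4,interpolation=cv2.INTER_CUBIC)
b=cv2.resize(s[140:235,240:320,::-1],None,fx=5,fy=5,interpolation=cv2.INTER_CUBIC)
c=np.zeros((475,800,3),np.uint8); c[:300,:400]=a; c[:,400:]=b; cv2.imwrite('pics/c8.png',c)
E
```

```text
t 13.47 tcp [ 0.4457 -0.2691  0.1374] yang 2.45 tilt [ 0.0003 -0.0001] F [ 0.3  0.6 -7.3] w 0.0147 gf 78.4 j [-0.57  0.32  1.83  0.    1.   -0.61]
travel mm [ 1.6 -0.2  0.9] twist 0.2
```

View pics/c8.png

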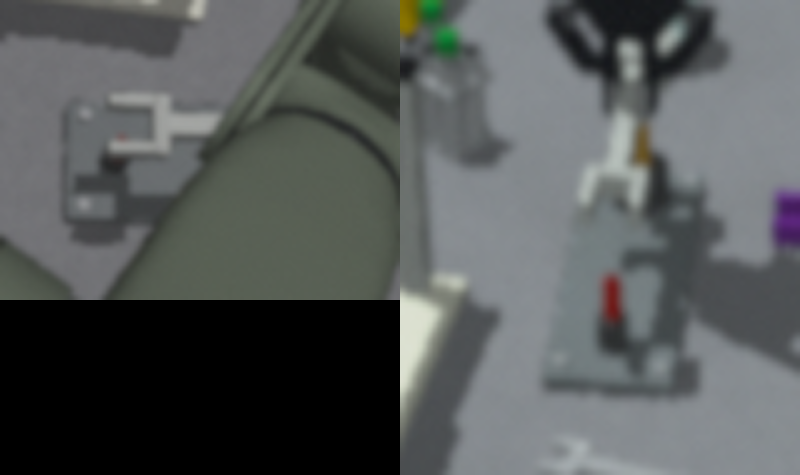

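The rotor is held level over the stand: fork at (135,122) in the top half, pin tip peeking out at (120,138) as the height parallax predicts, nothing touching. By measurement the bore and fork lie within about 3 mm of the spindle and pin.

```bash
python3 -c "
from cell import sign_off
print(sign_off())"
```

```text
the job is handed in; nothing more can be done
None
```

I pulled the guard up to its stop and left it up. I handed the job in with the rotor arm held still and level over the stand, by my measurements within about 3 mm of the spindle and pin and about 4 cm above the spindle; the hand-in returned no verdict.

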